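# Hold a square against a hub bolt

## Task

Check that the bronze bolt fitted in the propeller hub stands square to the flange: pick up the engineer's square, set its whole stock flat on the flange face with the blade still clear of the bolt, then bring it up until the blade's upright outer edge meets the middle of the bolt. Finish while still gripping the square and holding it still there, gently pressed so that the stock stays flat on the face and the blade's edge stays against the bolt; do not ram the bolt or shift the other things on the bench.

Things in the scene. Friction and masses are not known exactly. Their poses are not given: they have to be found in the camera images.
- square: Engineer's square, 0.6 kg, standing on its dark stock on the table, bright blade upright at the stock's heel end. Origin at the heel: mid-thickness, where the line of the blade's outer edge meets the underside's plane. z up; the blade's outer edge faces +x at x = 0. Stock x -120 to -3, y -10 to 10, z 0 to 28 mm; blade x -25 to 0, y -2.5 to 2.5 mm, top 130 mm above the underside.
- stock_toe (a point): Free end of the square's stock, on its underside at mid-thickness, 120 mm behind the square's origin.
- hub: Propeller hub fixed to the table: dark foot 150 mm diameter, a boss, and on top a bright aluminium flange 180 mm diameter, 18 mm thick, its flat, lightly oiled face (friction about 0.25) 70 mm above the table (five empty holes; bore plugged flush). Origin: at table height on the axis, z up. The fitted bolt stands 65 mm from the axis along the hub's +x.
- fitted_bolt: Bronze hub bolt fitted in the flange from below, shank standing straight up: 20 mm diameter, rising 95 mm above the flange face, rigidly fixed. Origin: on its axis at the level of the flange face (70 mm above the table), z up along the shank.
- bolt0: Spare bronze hub bolt 1 of five, hanging upright by its hex head in a slot of the oak rack: shank 20 mm diameter, 100 mm long, head 30 mm across, 13 mm high. Origin: lower end of the shank.
- bolt1: Spare bronze hub bolt 2 of five, hanging upright by its hex head in a slot of the oak rack: shank 20 mm diameter, 100 mm long, head 30 mm across, 13 mm high. Origin: lower end of the shank.
- bolt2: Spare bronze hub bolt 3 of five, hanging upright by its hex head in a slot of the oak rack: shank 20 mm diameter, 100 mm long, head 30 mm across, 13 mm high. Origin: lower end of the shank.
- bolt3: Spare bronze hub bolt 4 of five, hanging upright by its hex head in a slot of the oak rack: shank 20 mm diameter, 100 mm long, head 30 mm across, 13 mm high. Origin: lower end of the shank.
- bolt4: Spare bronze hub bolt 5 of five, hanging upright by its hex head in a slot of the oak rack: shank 20 mm diameter, 100 mm long, head 30 mm across, 13 mm high. Origin: lower end of the shank.
- rack: Slotted white oak rack, 90 by 310 mm, 125 mm high (138 mm over the bolt heads), fixed. Origin: centre of its underside, slots open to its -x side, long side along y.
- gauge: Chrome height gauge, base 95 by 62 mm, 290 mm tall, its scriber reaching 70 mm from the column towards its -x. Origin: centre of its underside.
- clamp: Black steel bench clamp, base 110 by 40 mm, knurled screw head up to 168 mm. Origin: centre of its underside.
- tin: Tin of thread compound with a blue label, 72 mm diameter, 85 mm high. Origin: centre of its underside.
- washer: Brass lock washer lying flat, 38 mm outside, 22 mm inside, 4 mm thick. Origin: centre of its underside.
- spanner: Steel spanner lying flat, 240 mm long along its x. Origin: underside, near the middle.
Not all that is in view belongs to the job. Several things have the shape of the hub; the one meant has the colours described above.

How it is judged:
On the way:
1. The square, still gripped, stands with the whole stock flat on the flange face, its blade clear of the fitted bolt (angle between square's own z axis and vertical below 0.025 rad and z of fitted_bolt in the frame of square between -0.002 and 0.002 m and horizontal distance between stock_toe and hub below 0.09 m and contact force between square and hub above 0.5 N and contact force between the fingers and square above 2 N and x of fitted_bolt in the frame of square above 0.014 m), for 0.2 s.
At the end, for the whole second after the job is handed in: Ends holding: square gripped (over 3 N), still, upright within 0.025 rad, underside within 2 mm of the flange face, free end over the flange; stock on flange and blade edge on bolt each over 1 N; edge 7 to 12 mm from the bolt's axis and within 5 mm of it sideways; nothing else moved 20 mm (angle between square's own z axis and vertical below 0.025 rad and z of fitted_bolt in the frame of square between -0.002 and 0.002 m and horizontal distance between stock_toe and hub below 0.09 m and x of fitted_bolt in the frame of square between 0.007 and 0.012 m and y of fitted_bolt in the frame of square between -0.005 and 0.005 m and contact force between square and fitted_bolt above 1 N and contact force between square and hub above 1 N and contact force between the fingers and square above 3 N and linear speed of square below 0.01 m/s); the arm keeps its last pose, push and grip.
It fails at once if the fitted bolt is rammed (over 50 N from the square) (contact force between square and fitted_bolt above 50 N).
It fails at once if another thing on the bench is shifted by more than 20 mm (distance of any of bolt0, bolt1, bolt2, bolt3, bolt4, gauge, clamp, tin, washer, spanner from where it was at the start of the episode above 0.02 m).
It also fails if it takes over 48 s, if anything falls off the work surface, if the arm or the gripper's body presses on something with over 40 N, if the wrist force passes 120 N, or if a joint passes its speed limit or range.

## Robot

A 6-joint arm with a two-finger parallel gripper is mounted at the origin on the work surface. World frame = base frame: x ahead of the robot, y to its left, z up, the work surface at z = 0. Lengths are in m, angles in rad, forces in N, time in s.
With the tool pointing down it reaches from about 0.35 to 0.775 m from the base axis. Payload 5.5 kg.
Tool frame: the origin (TCP) lies at the very end of the fingers, on their centre line; the grasp point (between the pads) lies 19 mm behind it; z points along the fingers, y is the line along which they close (so a half turn about z gives the same grasp; the last joint's range is limited). The gripper opens to 85 mm and grips with 20 to 120 N. Pads are 22 mm wide; open, the fingers measure 114 mm over their backs; the gripper's body (76 mm by 85 mm) begins 54 mm behind the grasp point. The pads swing forward as they close: fully open they stand 13 mm farther back than shut.
Start: joints at [-1.425, 0.313, 0.046, 1.304, 0, 1.431], TCP at [0.162, -0.552, 0.231] pointing down, gripper open.
Joint ranges: [-2.76, 2.76], [-0.86, 1.69], [-1.03, 1.26], [-2.2, 2.34], [-1.47, 1.5], [-3.14, 3.14]. Speed limits (rad/s): [2.57, 2.57, 3.14, 3.14, 3.14, 3.14].

## Interface

Orientations are given as a unit quaternion [w, x, y, z].
In Python, from plant import r gives the robot as it stands.
- The arm moves only by the tool arm_command, never from a script. Its argument "series" is a list of rows, each an object with "dp": the shift along the tool's x, y, z normalised to -1 to 1, where 1 is 400 mm, a list of three; "turn": the turn about the tool's z normalised to -1 to 1, where 1 is 360 degrees; "fingers": the opening, from 0 (shut) to 1 (fully open). In form: [{"dp": [x, y, z], "turn": turn, "fingers": fingers}, ...]. A call has 1 to 5 rows; each row is the pose to reach, as a shift and turn from the pose commanded when the call began, along the tool's axes at that moment, turning the shorter way round; what a row does not reach only later rows make up. A row lasts 1/12 s, in which the tool goes at most 41.7 mm and 7.16 degrees, less where a joint would pass 70% of its speed; a pose out of reach is approached as far as the arm can. A call with a number of a shift or a turn outside -1 to 1 is refused whole. A call with a gripper value outside its range is refused whole. The fingers move at their own pace and stop on an object; "squeeze" is the grip in N (left out, the last holds). Time passes only in rows, so rows that repeat a pose let the fingers close. It gives the time, the measured TCP pose, the force, the opening and the grip force at its end, in the units of the state.
- r.get_obs(): the state, without advancing time (a new reading comes with each control period).
- r.get_image(name): name is "scene" or "top" or "wrist"; returns a dict with "pixels" (400x640x3 uint8, red, green, blue), "fovy" (degrees; the focal length in pixels is half the picture's height over the tangent of half this angle, whatever the lens; pixels are square), "cx", "cy" (the principal point, pixels), "rvec" (rotation vector, rad) and "tvec" (3), from world to camera coordinates, as OpenCV has them. Camera axes: x right, y down, z forward; pixel columns grow to the right and rows downward; lengths in m; the calibration is good to about 2 mm. A picture is of the moment at which its call begins. There is no depth.
- r.close_job(): hands the job in; it is judged then, once.
The state is a dict: "time": time; "q": joint angles; "qvel": joint speeds; "joint_efforts": joint torques, N m; "ee_pos": TCP position; "ee_rot": TCP orientation; "wrist_force": force on the tool from outside, world axes, zero at the start; "torque": the same for the moment, N m; "grip_width": finger opening in m; "gripper_force": force on a finger pad.
Only numpy, scipy, OpenCV 4.12 (cv2) and the standard library are available. Lean on these libraries where they do the work, as an engineer would, in place of code of your own. Each camera call takes 0.05 s, during which the arm holds its last target. There are 200 camera calls.

## Working session

There is one attempt and no reset: what is moved stays moved. The work goes in short steps, Python scripts to look and compute and a tool call to move; the robot and the scene stay as the last step left them, time stands still between calls to the robot, and variables do not carry over. Pictures are saved under pics/ and viewed, at most 10 in all, crops included, and the job is handed in when it is done.

Besides the shell and the picture viewer there is one more tool, called after "Call:" as a command line: name --argument value ..., lists and objects as JSON in quotes. arm_command: Moves the arm, as the interface text tells. Its arguments: {"type":"object","properties":{"series":{"type":"array","items":{"type":"object","properties":{"dp":{"type":"array","items":{"type":"number"}},"turn":{"type":"number"},"fingers":{"type":"number"}}}},"squeeze":{"type":"number"}},"required":["series"]}

```bash
mkdir -p pics; ls; cat > h.py <<'E'
from plant import r
import numpy as np, cv2
def grab(name,fn=None):
    im=r.get_image(name)
    if fn: cv2.imwrite('pics/'+fn,im['pixels'][:,:,::-1])
    return im
def cam(im):
    h=im['pixels'].shape[0]; f=h/2/np.tan(np.radians(im['fovy'])/2)
    K=np.array([[f,0,im['cx']],[0,f,im['cy']],[0,0,1.]])
    R=cv2.Rodrigues(np.array(im['rvec'],float))[0]
    return K,R,np.array(im['tvec'],float).reshape(3)
def ray(c,u,v):
    K,R,t=c; d=R.T@np.linalg.inv(K)@[u,v,1]; return -R.T@t,d/np.linalg.norm(d)
def onz(c,u,v,z):
    o,d=ray(c,u,v); return o+d*(z-o[2])/d[2]
def tri(obs):
    A=np.zeros((3,3));b=np.zeros(3)
    for c,u,v in obs:
        o,d=ray(c,u,v);P=np.eye(3)-np.outer(d,d);A+=P;b+=P@o
    x=np.linalg.solve(A,b)
    return x,[np.linalg.norm(np.cross(x-ray(c,u,v)[0],ray(c,u,v)[1])) for c,u,v in obs]
def proj(c,p):
    K,R,t=c; q=K@(R@np.asarray(p)+t); return q[:2]/q[2]
E
python3 - <<'E'
from h import *
import pickle
C={}
for n in ['scene','top','wrist']:
    im=grab(n,n+'0.png'); C[n]=cam(im); print(n,im['fovy'],-C[n][1].T@C[n][2])
pickle.dump(C,open('c.pkl','wb'))
print(r.get_obs())
E
```

```text
pics
scene 48.9870791064328 [1.26624169 0.44197265 1.1796101 ]
top 50.38937096134541 [0.36928267 0.02722728 1.48541741]
wrist 70.82370899887769 [ 0.23772498 -0.52882642  0.3719289 ]
{'time': 0.15, 'q': array([-1.42458984e+00,  3.13859581e-01,  4.52521642e-02,  1.30366169e+00,
       -1.58381386e-05,  1.43119972e+00]), 'qvel': array([ 0.00142312, -0.00153419,  0.00391566, -0.00054326,  0.00170944,
        0.00198252]), 'joint_efforts': array([ 2.08360907e-03, -4.81067276e+01,  2.98814106e+01,  1.39647099e-02,
       -1.36144836e-04,  2.95360387e-06]), 'ee_pos': array([ 0.1620372 , -0.55127521,  0.23060072]), 'ee_rot': array([-7.36358308e-04,  9.89806669e-01,  1.42415647e-01, -1.03527378e-05]), 'wrist_force': array([ 0.42430704,  0.38627304, -0.05804582]), 'torque': array([-0.03318356, -0.04704625,  0.0114981 ]), 'gripper_force': 0.0, 'grip_width': 0.08547376799148604}
```

View pics/scene0.png

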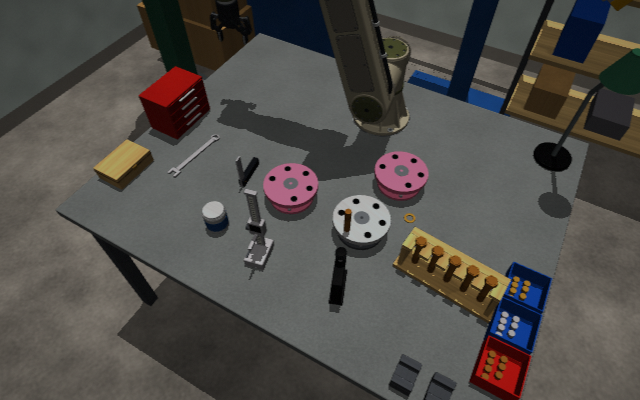

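View pics/top0.png

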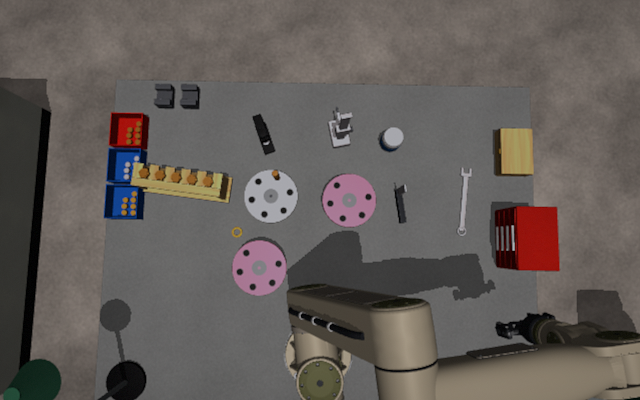

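```bash
python3 - <<'E'
import cv2,numpy as np
def t(f,u,v,w=80,h=60): return cv2.resize(cv2.imread(f'pics/{f}0.png')[v:v+h,u:u+w],(400,300),interpolation=cv2.INTER_CUBIC)
cv2.imwrite('pics/m1.png',np.vstack([np.hstack([t('top',360,170),t('top',235,160)]),np.hstack([t('scene',210,145),t('scene',325,190)])]))
E
```

```text
(no output)
```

View pics/m1.png

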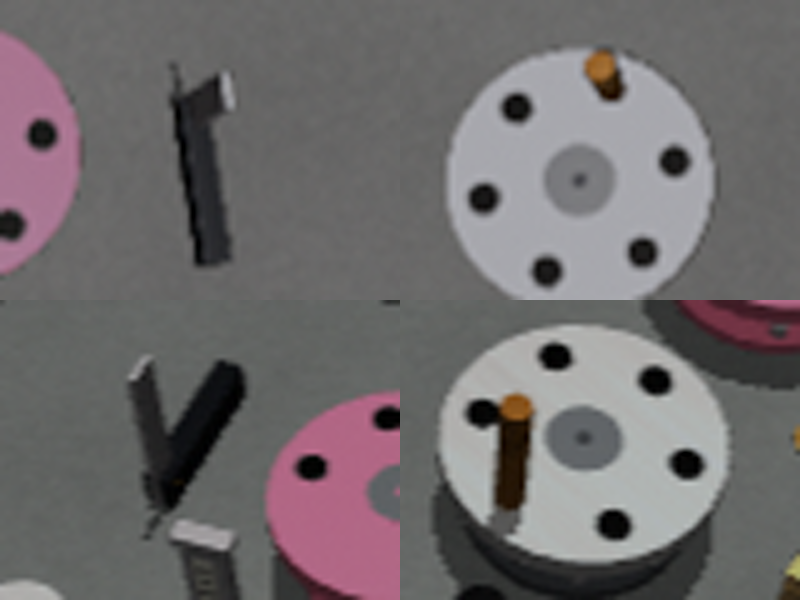

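```bash
python3 - <<'E'
from h import *
import pickle
C=pickle.load(open('c.pkl','rb'));T,S=C['top'],C['scene']
P=lambda n,t,s:print(n,*[np.round(x,4) for x in tri([(T,*t),(S,*s)])])
P('bladetop outer',(360+225/5,170+73/5),(210+130/5,145+75/5))
P('bladetop inner',(360+232/5,170+108/5),(210+153/5,145+57/5))
P('hubc',(235+180/5,160+180/5),(325+183/5,190+138/5))
P('bolttop',(235+201/5,160+66/5),(325+117/5,190+107/5))
for n,t in dict(toeL=(197,265),toeR=(230,261),L=(180,105)).items(): print(n,onz(T,360+t[0]/5,170+t[1]/5,.028))
for n,t in dict(toeL=(222,360-300),toeR=(245,375-300),).items(): print(n,onz(S,210+t[0]/5,145+t[1]/5,.028))
# hub ellipse by colour
for n,c in C.items():
    if n=='wrist':continue
    im=cv2.imread(f'pics/{n}0.png');hsv=cv2.cvtColor(im,cv2.COLOR_BGR2HSV)
    m=((hsv[...,1]<35)&(hsv[...,2]>135)).astype(np.uint8)
    m=cv2.morphologyEx(m,cv2.MORPH_CLOSE,np.ones((3,3)))
    k,l,s,ce=cv2.connectedComponentsWithStats(m)
    u0=proj(c,[.56,.17,.07]); 
    for i in range(1,k):
        if s[i,4]>600:
            cn=max(cv2.findContours((l==i).astype(np.uint8),0,1)[0],key=len)
            cn=cv2.convexHull(cn).reshape(-1,2)
            w=np.array([onz(c,*p,.07)[:2] for p in cn]); (x,y),rr=cv2.minEnclosingCircle(w.astype(np.float32))
            A=np.c_[2*w,np.ones(len(w))];q=np.linalg.lstsq(A,(w**2).sum(1),rcond=None)[0]
            print(n,s[i],x,y,rr,'fit',q[:2],np.sqrt(q[2]+q[0]**2+q[1]**2))
E
```

```text
bladetop outer [ 0.5626 -0.2705  0.1261] [0.0011 0.0011]
bladetop inner [ 0.5392 -0.2736  0.1203] [0.004 0.004]
hubc [0.524  0.1676 0.0606] [0.0016 0.0016]
bolttop [0.5863 0.1476 0.1555] [0.0021 0.0021]
toeL [ 0.4439221  -0.27347067  0.028     ]
toeR [ 0.44711427 -0.29610858  0.028     ]
L [ 0.55421185 -0.26187795  0.028     ]
toeL [ 0.45286515 -0.28725533  0.028     ]
toeR [ 0.45676482 -0.26489053  0.028     ]
scene [ 333  195   58   47 1632] 0.5288732647895813 0.17020201683044434 0.08971043676137924 fit [0.52874919 0.16999373] 0.08871571124902891
top [ 244  170   54   53 1824] 0.5252847075462341 0.16697430610656738 0.08974264562129974 fit [0.52477872 0.16744582] 0.08881323832113386
```

```bash
cat >> h.py <<'E'
def yaw(q):
    w,x,y,z=q; return np.arctan2(2*(x*y+w*z),1-2*(y*y+z*z))
def step(p0,y0,p1,y1):
    d=np.asarray(p1)-p0; c,s=np.cos(y0),np.sin(y0)
    dp=np.array([d[0]*c+d[1]*s, d[0]*s-d[1]*c, -d[2]])/.4
    t=-((y1-y0+np.pi)%(2*np.pi)-np.pi)/(2*np.pi)
    return np.round(dp,4),round(t,4)
E
python3 - <<'E'
from h import *
o=r.get_obs();p=np.array([.162,-.5515,.231]);y=yaw(o['ee_rot']);print(y)
G=np.array([.488,-.278,.231]);Y=np.pi+.11
for k in range(5):
    n=p+(G-p)/(5-k) ; ny=y+(Y-y)/(5-k); print(step(p,y,n,ny)); p,y=n,ny
import pickle
C=pickle.load(open('c.pkl','rb'));T,S=C['top'],C['scene']
print(onz(S,258,255,0),onz(S,252,192,.29),onz(T,345,145,0),onz(T,350,200,.07))
E
```

```text
0.28580296364856017
(array([ 0.1949, -0.0852, -0.    ]), np.float64(-0.0944))
(array([ 0.2093,  0.0383, -0.    ]), np.float64(-0.0944))
(array([ 0.1521,  0.1487, -0.    ]), np.float64(-0.0944))
(array([ 0.043 ,  0.2084, -0.    ]), np.float64(-0.0944))
(array([-0.0808,  0.1968, -0.    ]), np.float64(-0.0944))
[ 0.76565805 -0.06172191  0.        ] [ 0.74208244 -0.05683003  0.29      ] [ 0.71914003 -0.0859194   0.        ] [ 0.5154478  -0.09953427  0.07      ]
```

Call:
arm_command --series '[{"dp":[0.039,-0.017,0],"turn":-0.019,"fingers":1},{"dp":[0.078,-0.034,0],"turn":-0.038,"fingers":1},{"dp":[0.117,-0.051,0],"turn":-0.057,"fingers":1},{"dp":[0.156,-0.068,0],"turn":-0.076,"fingers":1},{"dp":[0.195,-0.085,0],"turn":-0.0944,"fingers":1}]'

```text
time: 0.57
ee_pos: [0.2277, -0.4964, 0.2309]
ee_rot: [-0.0, 0.904, 0.428, 0.0]
wrist_force: [-0.3, 0.1, 1.3]
grip_width: 0.0856
gripper_force: 0.0
```

Call:
arm_command --series '[{"dp":[0.042,0.008,0],"turn":-0.019,"fingers":1},{"dp":[0.084,0.015,0],"turn":-0.038,"fingers":1},{"dp":[0.126,0.023,0],"turn":-0.057,"fingers":1},{"dp":[0.167,0.031,0],"turn":-0.076,"fingers":1},{"dp":[0.209,0.038,0],"turn":-0.0944,"fingers":1}]'

```text
time: 0.98
ee_pos: [0.2929, -0.4417, 0.231]
ee_rot: [-0.0, 0.739, 0.673, 0.0]
wrist_force: [-0.7, -0.5, 0.6]
grip_width: 0.0857
gripper_force: 0.0
```

Call:
arm_command --series '[{"dp":[0.03,0.03,0],"turn":-0.019,"fingers":1},{"dp":[0.061,0.06,0],"turn":-0.038,"fingers":1},{"dp":[0.091,0.089,0],"turn":-0.057,"fingers":1},{"dp":[0.122,0.119,0],"turn":-0.076,"fingers":1},{"dp":[0.152,0.149,0],"turn":-0.0944,"fingers":1}]'

```text
time: 1.4
ee_pos: [0.3582, -0.387, 0.231]
ee_rot: [-0.0, 0.51, 0.86, 0.0]
wrist_force: [0.2, -0.2, -0.7]
grip_width: 0.0852
gripper_force: 0.0
```

Call:
arm_command --series '[{"dp":[0.009,0.042,0],"turn":-0.019,"fingers":1},{"dp":[0.017,0.083,0],"turn":-0.038,"fingers":1},{"dp":[0.026,0.125,0],"turn":-0.057,"fingers":1},{"dp":[0.034,0.167,0],"turn":-0.076,"fingers":1},{"dp":[0.043,0.208,0],"turn":-0.0944,"fingers":1}]'

```text
time: 1.82
ee_pos: [0.4233, -0.3324, 0.231]
ee_rot: [-0.0, 0.236, 0.972, 0.0]
wrist_force: [0.0, 0.6, -0.3]
grip_width: 0.0852
gripper_force: 0.0
```

Call:
arm_command --series '[{"dp":[-0.027,0.066,0],"turn":-0.019,"fingers":0.6},{"dp":[-0.054,0.131,0],"turn":-0.038,"fingers":0.6},{"dp":[-0.081,0.197,0],"turn":-0.057,"fingers":0.6},{"dp":[-0.081,0.197,0],"turn":-0.076,"fingers":0.6},{"dp":[-0.081,0.197,0],"turn":-0.0944,"fingers":0.6}]'

```text
time: 2.23
ee_pos: [0.4891, -0.2769, 0.2308]
ee_rot: [-0.0, -0.059, 0.998, 0.0]
wrist_force: [0.2, -0.9, -1.0]
grip_width: 0.0513
gripper_force: 0.0
```

```bash
python3 - <<'E'
from h import *
import pickle
im=grab('wrist','w1.png'); c=cam(im); pickle.dump(c,open('w1.pkl','wb'))
o=r.get_obs();print(o['time'],o['ee_pos'],yaw(o['ee_rot']),o['grip_width'],-c[1].T@c[2],c[1][2])
E
```

```text
2.2833 [ 0.48860963 -0.27743496  0.23080176] -3.0188717603776687 0.051514333867687306 [ 0.41152966 -0.28584215  0.37222214] [ 0.30220028  0.03697109 -0.95252723]
```

View pics/w1.png

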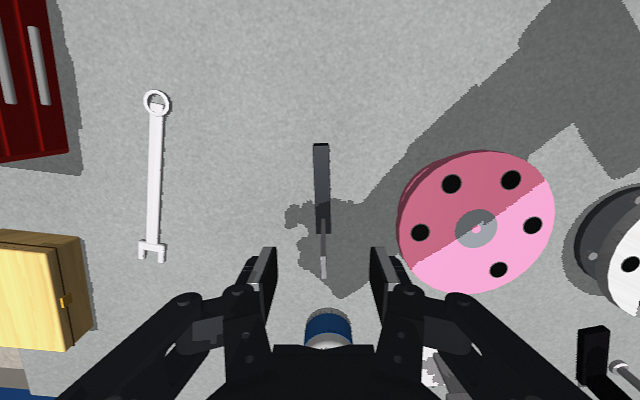

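```bash
python3 - <<'E'
import cv2
im=cv2.imread('pics/w1.png')[138:288,280:370]
cv2.imwrite('pics/w1c.png',cv2.resize(cv2.convertScaleAbs(im,alpha=1.5,beta=20),None,fx=4,fy=4,interpolation=cv2.INTER_NEAREST))
E
```

```text
(no output)
```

View pics/w1c.png

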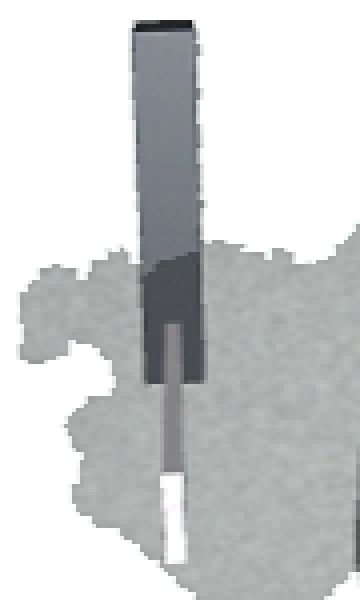

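```bash
python3 - <<'E'
from h import *
import pickle
c=pickle.load(open('w1.pkl','rb'));C=pickle.load(open('c.pkl','rb'))
f=lambda x,y,z:onz(c,280+x/4-.5,138+y/4-.5,z)
for n,a in dict(toebot=(163,20,0),toetop=(164,31,.028),heeltop=(175,383,.028),binner=(173,472,.13),bouter=(175,563,.13),L0=(134,60,.028),L1=(144,370,.028),R0=(195,60,.028),R1=(205,370,.028)).items(): print(n,f(*a).round(4))
for s in 'top','scene':
  t={'top':(360+225/5,170+73/5),'scene':(210+130/5,145+75/5)}[s]
  print(tri([(C[s],*t),(c,280+175/4,138+563/4)]))
E
```

```text
toebot [ 0.4474 -0.285   0.    ]
toetop [ 0.4479 -0.2844  0.028 ]
heeltop [ 0.5619 -0.2673  0.028 ]
binner [ 0.5405 -0.2705  0.13  ]
bouter [ 0.5653 -0.267   0.13  ]
L0 [ 0.4576 -0.2924  0.028 ]
L1 [ 0.5585 -0.278   0.028 ]
R0 [ 0.4554 -0.274   0.028 ]
R1 [ 0.5561 -0.258   0.028 ]
(array([ 0.56085304, -0.26788194,  0.13875864]), [np.float64(0.0009267435883580385), np.float64(0.0009267435883580928)])
(array([ 0.56533628, -0.26639573,  0.13064703]), [np.float64(0.00010790730674350635), np.float64(0.00010790730674349854)])
```

```bash
python3 - <<'E'
from h import *
o=r.get_obs();print(step(o['ee_pos'],yaw(o['ee_rot']),[.4893,-.2783,.005],np.pi+.147))
E
```

```text
(array([-0.0014, -0.0024,  0.5645]), np.float64(-0.0039))
```

Call:
arm_command --series '[{"dp":[-0.001,-0.002,0.08],"turn":-0.004,"fingers":0.6},{"dp":[-0.001,-0.002,0.16],"turn":-0.004,"fingers":0.6},{"dp":[-0.001,-0.002,0.24],"turn":-0.004,"fingers":0.6},{"dp":[-0.001,-0.002,0.32],"turn":-0.004,"fingers":0.6},{"dp":[-0.001,-0.002,0.4],"turn":-0.004,"fingers":0.6}]'

```text
time: 2.7
ee_pos: [0.4882, -0.2792, 0.0699]
ee_rot: [0.0, -0.066, 0.998, -0.0]
wrist_force: [0.6, -0.6, -0.6]
grip_width: 0.0511
gripper_force: 0.0
```

Call:
arm_command --series '[{"dp":[0,0,0.05],"turn":0,"fingers":0.6},{"dp":[0,0,0.1],"turn":0,"fingers":0.6},{"dp":[0,0,0.14],"turn":0,"fingers":0.6},{"dp":[0,0,0.16],"turn":0,"fingers":0.6},{"dp":[0,0,0.16],"turn":0,"fingers":0.6}]'

```text
time: 3.12
ee_pos: [0.487, -0.2783, 0.0052]
ee_rot: [-0.002, -0.066, 0.998, 0.001]
wrist_force: [0.0, 0.1, 0.6]
grip_width: 0.051
gripper_force: 0.0
```

```bash
python3 - <<'E'
from h import *
import pickle
im=grab('wrist','w2.png'); c=cam(im); pickle.dump(c,open('w2.pkl','wb'))
o=r.get_obs();print(o['time'],o['ee_pos'],yaw(o['ee_rot']),o['grip_width'],o['wrist_force'])
E
```

```text
3.1667 [ 0.48780016 -0.27889382  0.00660002] -3.0081330210479362 0.051257136668984196 [ 0.33953614 -0.36370198  0.35988689]
```

View pics/w2.png

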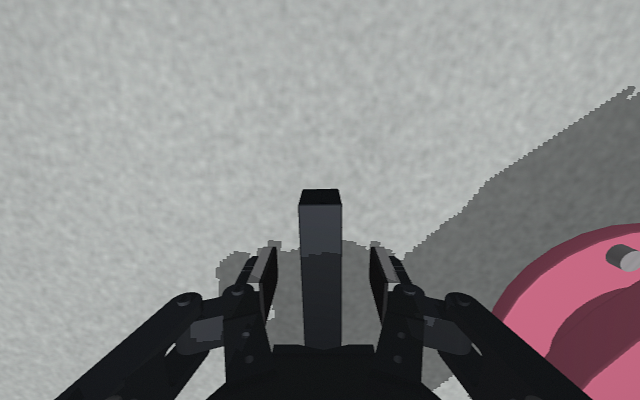

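Call:
arm_command --series '[{"dp":[0,0,0],"turn":0,"fingers":0},{"dp":[0,0,0],"turn":0,"fingers":0},{"dp":[0,0,0],"turn":0,"fingers":0},{"dp":[0,0,0],"turn":0,"fingers":0},{"dp":[0,0,0],"turn":0,"fingers":0}]' --squeeze 80

```text
time: 3.58
ee_pos: [0.4895, -0.2798, 0.0089]
ee_rot: [0.001, -0.067, 0.998, -0.001]
wrist_force: [0.3, 0.9, 7.2]
grip_width: 0.0181
gripper_force: 79.8
```

Call:
arm_command --series '[{"dp":[0,0,0],"turn":0,"fingers":0},{"dp":[0,0,0],"turn":0,"fingers":0},{"dp":[0,0,0],"turn":0,"fingers":0},{"dp":[0,0,0],"turn":0,"fingers":0},{"dp":[0,0,0],"turn":0,"fingers":0}]'

```text
time: 4.0
ee_pos: [0.4895, -0.2798, 0.009]
ee_rot: [0.001, -0.067, 0.998, -0.001]
wrist_force: [-1.0, 1.9, 6.7]
grip_width: 0.0181
gripper_force: 79.7
```

```bash
python3 - <<'E'
from h import *
o=r.get_obs();print(o['time'],o['ee_pos'],yaw(o['ee_rot']),o['grip_width'],o['wrist_force'],o['gripper_force'])
E
```

```text
4.0 [ 0.48951795 -0.27980981  0.00895276] -3.0066421079462002 0.018103672071691793 [-0.97222707  1.9402776   6.73078297] 79.7484290599823
```

Call:
arm_command --series '[{"dp":[0,0,0],"turn":0,"fingers":0.45},{"dp":[0,0,0],"turn":0,"fingers":0.45},{"dp":[0,0,0.008],"turn":0,"fingers":0.45},{"dp":[0,0,0.014],"turn":0,"fingers":0.45},{"dp":[0,0,0.014],"turn":0,"fingers":0.45}]'

```text
time: 4.42
ee_pos: [0.4881, -0.2789, 0.0009]
ee_rot: [-0.0, -0.067, 0.998, 0.0]
wrist_force: [0.5, 0.5, -0.3]
grip_width: 0.0384
gripper_force: 0.0
```

Call:
arm_command --series '[{"dp":[0,0,0],"turn":0,"fingers":0},{"dp":[0,0,0],"turn":0,"fingers":0},{"dp":[0,0,0],"turn":0,"fingers":0},{"dp":[0,0,0],"turn":0,"fingers":0},{"dp":[0,0,0],"turn":0,"fingers":0}]' --squeeze 100

```text
time: 4.83
ee_pos: [0.4884, -0.2792, 0.0017]
ee_rot: [-0.0, -0.067, 0.998, -0.0]
wrist_force: [-0.0, -0.2, 1.1]
grip_width: 0.0184
gripper_force: 98.6
```

Call:
arm_command --series '[{"dp":[0,0,0],"turn":0,"fingers":0},{"dp":[0,0,0],"turn":0,"fingers":0},{"dp":[0,0,0],"turn":0,"fingers":0},{"dp":[0,0,0],"turn":0,"fingers":0},{"dp":[0,0,0],"turn":0,"fingers":0}]'

```text
time: 5.25
ee_pos: [0.4884, -0.2792, 0.0017]
ee_rot: [-0.0, -0.067, 0.998, 0.0]
wrist_force: [-2.5, 0.2, 1.4]
grip_width: 0.0184
gripper_force: 98.6
```

Call:
arm_command --series '[{"dp":[0,0,-0.02],"turn":0,"fingers":0},{"dp":[0,0,-0.06],"turn":0,"fingers":0},{"dp":[0,0,-0.13],"turn":0,"fingers":0},{"dp":[0,0,-0.2],"turn":0,"fingers":0},{"dp":[0,0,-0.27],"turn":0,"fingers":0}]'

```text
time: 5.67
ee_pos: [0.4875, -0.2783, 0.1097]
ee_rot: [-0.001, -0.067, 0.998, 0.001]
wrist_force: [0.3, -0.6, -6.7]
grip_width: 0.0181
gripper_force: 98.2
```

Call:
arm_command --series '[{"dp":[0,0,-0.07],"turn":0,"fingers":0},{"dp":[0,0,-0.13],"turn":0,"fingers":0},{"dp":[0,0,-0.17],"turn":0,"fingers":0},{"dp":[0,0,-0.19],"turn":0,"fingers":0},{"dp":[0,0,-0.19],"turn":0,"fingers":0}]'

```text
time: 6.08
ee_pos: [0.4892, -0.2796, 0.1872]
ee_rot: [0.001, -0.068, 0.998, -0.001]
wrist_force: [0.7, -0.6, -6.7]
grip_width: 0.0185
gripper_force: 98.6
```

```bash
python3 - <<'E'
from h import *
o=r.get_obs();print(o['time'],o['ee_pos'],yaw(o['ee_rot']),o['grip_width'],o['wrist_force'])
p=o['ee_pos'];y=yaw(o['ee_rot']);p[2]=.186
G=np.array([.45,0.0,.186]);Y=np.pi-.34
for k in range(2):
    n=p+(G-p)/(2-k) ; ny=y+((Y-y+np.pi)%(2*np.pi)-np.pi)/(2-k); print(step(p,y,n,ny)); p,y=n,ny
E
```

```text
6.0833 [ 0.48916714 -0.27961817  0.18718316] -3.006474803285317 0.01847682995042761 [ 0.68959877 -0.55042257 -6.66404318]
(array([ 0.0014,  0.3529, -0.    ]), np.float64(0.0378))
(array([ 0.0844,  0.3427, -0.    ]), np.float64(0.0378))
```

Call:
arm_command --series '[{"dp":[0,0.07,0],"turn":0.0075,"fingers":0},{"dp":[0,0.14,0],"turn":0.015,"fingers":0},{"dp":[0,0.21,0],"turn":0.023,"fingers":0},{"dp":[0,0.28,0],"turn":0.03,"fingers":0},{"dp":[0.001,0.353,0],"turn":0.038,"fingers":0}]'

```text
time: 6.5
ee_pos: [0.4676, -0.1377, 0.1834]
ee_rot: [-0.002, 0.053, 0.999, 0.001]
wrist_force: [0.4, 0.8, -6.2]
grip_width: 0.0183
gripper_force: 99.0
```

Call:
arm_command --series '[{"dp":[0.02,0.08,0],"turn":0.0075,"fingers":0},{"dp":[0.04,0.16,0],"turn":0.015,"fingers":0},{"dp":[0.06,0.25,0],"turn":0.023,"fingers":0},{"dp":[0.08,0.32,0],"turn":0.03,"fingers":0},{"dp":[0.084,0.343,0],"turn":0.038,"fingers":0}]'

```text
time: 6.92
ee_pos: [0.4466, 0.0046, 0.1835]
ee_rot: [-0.003, 0.17, 0.985, 0.001]
wrist_force: [-0.3, 0.1, -6.8]
grip_width: 0.0185
gripper_force: 99.2
```

Call:
arm_command --series '[{"dp":[0,0,0],"turn":0,"fingers":0},{"dp":[0,0,0],"turn":0,"fingers":0},{"dp":[0,0,0],"turn":0,"fingers":0}]'

```text
time: 7.17
ee_pos: [0.4496, 0.0002, 0.1847]
ee_rot: [-0.001, 0.17, 0.985, -0.0]
wrist_force: [-0.2, -0.2, -7.8]
grip_width: 0.0182
gripper_force: 99.3
```

```bash
python3 - <<'E'
from h import *
import pickle
im=grab('wrist','w3.png'); c=cam(im); pickle.dump(c,open('w3.pkl','wb'))
im=grab('scene','s3.png')
o=r.get_obs();print(o['time'],o['ee_pos'],o['ee_rot'],yaw(o['ee_rot'])%6.2832,o['grip_width'],o['wrist_force'])
E
```

```text
7.2667 [ 4.49925140e-01 -2.52072255e-04  1.85098526e-01] [-4.21543425e-04  1.70840188e-01  9.85298652e-01 -1.41187188e-04] 2.7982277942547924 0.018454269986936007 [ 0.63034419  0.60984253 -5.87751983]
```

View pics/w3.png

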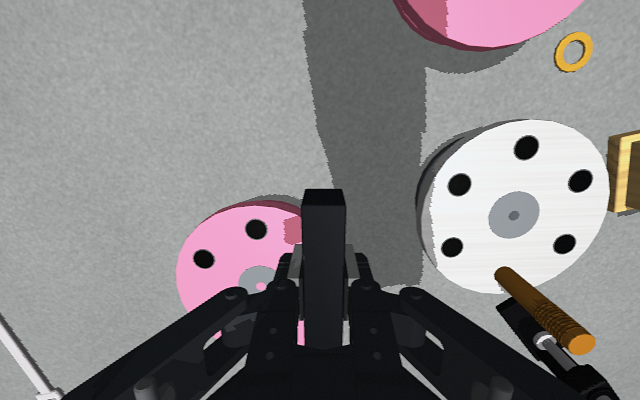

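```bash
python3 - <<'E'
from h import *
import pickle
C=pickle.load(open('c.pkl','rb'));c=pickle.load(open('w3.pkl','rb'))
def cen(fn,box,lo):
    im=cv2.imread('pics/'+fn);h=cv2.cvtColor(im,cv2.COLOR_BGR2HSV);m=((h[...,0]>8)&(h[...,0]<25)&(h[...,1]>120)&(h[...,2]>lo))
    v,u=np.nonzero(m[box[1]:box[3],box[0]:box[2]]);return u.mean()+box[0],v.mean()+box[1],len(u)
a=cen('w3.png',(560,325,605,360),170);b=cen('top0.png',(262,162,290,185),130);s=cen('scene0.png',(335,200,362,222),130)
print(a,b,s)
for k in ([(c,*a[:2]),(C['top'],*b[:2]),(C['scene'],*s[:2])],[(c,*a[:2]),(C['top'],*b[:2])],[(c,*a[:2]),(C['scene'],*s[:2])]): print(*tri(k))
print('w top',onz(c,*a[:2],.165),'base',onz(c,503.5,275,.07),'hub',onz(c,514,215.5,.07))
print('T',onz(C['top'],*b[:2],.165),'S',onz(C['scene'],*s[:2],.165))
im=cv2.imread('pics/w3.png');h=cv2.cvtColor(im,cv2.COLOR_BGR2HSV)
m=((h[...,1]<40)&(h[...,2]>150)).astype(np.uint8);m[:, :420]=0;m[310:]=0;m[:110]=0;m[:,612:]=0
k,l,st,_=cv2.connectedComponentsWithStats(m);i=1+np.argmax(st[1:,4])
cn=cv2.convexHull(np.vstack(cv2.findContours((l==i).astype(np.uint8),0,1)[0])).reshape(-1,2)
w=np.array([onz(c,*p,.07)[:2] for p in cn]);print('hub circ',cv2.minEnclosingCircle(w.astype(np.float32)))
# where the square stands: toe top at height TCP-.0017+.028
z=.185-.0017+.028
print('toeTop',onz(c,302,204,z),onz(c,346,204,z))
E
python3 - <<'E'
import cv2
im=cv2.imread('pics/s3.png')[130:270,230:400];cv2.imwrite('pics/s3c.png',cv2.resize(im,None,fx=4,fy=4,interpolation=cv2.INTER_CUBIC))
E
```

```text
(np.float64(581.6949152542372), np.float64(344.3680387409201), 413) (np.float64(274.4347826086956), np.float64(172.82608695652175), 23) (np.float64(347.90909090909093), np.float64(210.9090909090909), 22)
[0.58801227 0.14893161 0.1623677 ] [np.float64(0.0013180177247515885), np.float64(0.0016029622008761962), np.float64(0.0010159852147638413)]
[0.58633861 0.14800724 0.1648767 ] [np.float64(0.0007877232808790373), np.float64(0.0007877232808789583)]
[0.58907133 0.14994413 0.16261272] [np.float64(0.0004835699493219296), np.float64(0.00048356994932206566)]
w top [0.58577664 0.14859197 0.165     ] base [0.58908593 0.15012779 0.07      ] hub [0.52619168 0.16962289 0.07      ]
T [0.58671593 0.14731601 0.165     ] S [0.59090476 0.15021196 0.165     ]
hub circ ((0.536683201789856, 0.1829807162284851), 0.15121394395828247)
toeTop [0.4077828  0.00608169 0.2113    ] [0.41408473 0.02387365 0.2113    ]
```

View pics/s3c.png

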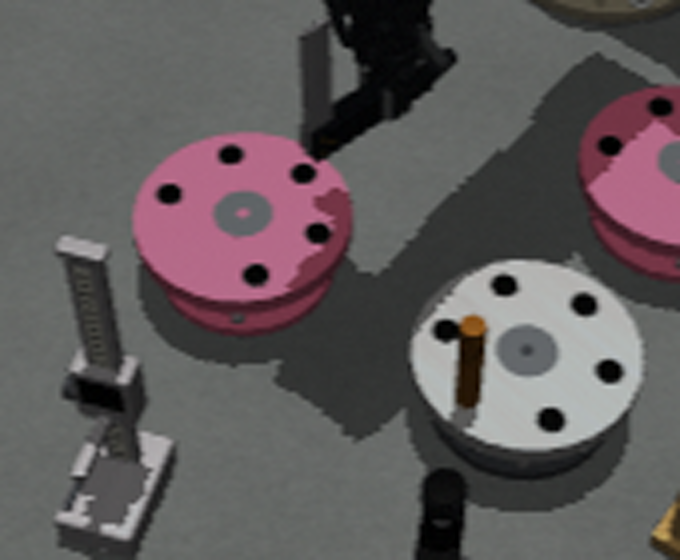

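```bash
python3 - <<'E'
from h import *
o=r.get_obs();print(step([.45,0,.185],yaw(o['ee_rot']),[.4931,.1805,.185],np.pi-.32))
E
```

```text
(array([ 0.0505,  0.4612, -0.    ]), np.float64(-0.0037))
```

Call:
arm_command --series '[{"dp":[0.009,0.08,0],"turn":-0.001,"fingers":0},{"dp":[0.018,0.16,0],"turn":-0.002,"fingers":0},{"dp":[0.027,0.24,0],"turn":-0.003,"fingers":0},{"dp":[0.036,0.33,0],"turn":-0.0037,"fingers":0},{"dp":[0.045,0.41,0],"turn":-0.0037,"fingers":0}]'

```text
time: 7.68
ee_pos: [0.489, 0.1618, 0.1854]
ee_rot: [0.0, 0.16, 0.987, 0.0]
wrist_force: [0.9, -0.9, -6.1]
grip_width: 0.0182
gripper_force: 100.0
```

Call:
arm_command --series '[{"dp":[0.0055,0.04,0],"turn":0,"fingers":0},{"dp":[0.0055,0.051,0],"turn":0,"fingers":0},{"dp":[0.0055,0.051,0],"turn":0,"fingers":0},{"dp":[0.0055,0.051,0],"turn":0,"fingers":0},{"dp":[0.0055,0.051,0],"turn":0,"fingers":0}]'

```text
time: 8.1
ee_pos: [0.4923, 0.1797, 0.1854]
ee_rot: [-0.0, 0.16, 0.987, -0.0]
wrist_force: [-0.3, -0.5, -6.6]
grip_width: 0.0183
gripper_force: 100.1
```

```bash
python3 - <<'E'
from h import *
import pickle
im=grab('top','t4.png');s=grab('scene','s4.png');w=grab('wrist','w4.png')
pickle.dump(cam(w),open('w4.pkl','wb'))
o=r.get_obs();print(o['time'],o['ee_pos'],yaw(o['ee_rot'])%6.2832-np.pi,o['wrist_force'],o['torque'])
f=lambda n,u,v:cv2.resize(cv2.imread(f'pics/{n}')[v:v+75,u:u+100],(400,300),interpolation=cv2.INTER_CUBIC)
W=cv2.resize(cv2.imread('pics/w4.png'),(480,300))
cv2.imwrite('pics/m4.png',np.vstack([np.hstack([f('t4.png',225,150),f('s4.png',310,130)]),np.hstack([W,np.zeros((300,320,3),np.uint8)])]))
E
```

```text
8.25 [0.49237405 0.17999052 0.18570709] -0.32109691481650016 [-0.34274487 -0.62337601 -6.07300153] [ 0.13771661  0.11548946 -0.01143896]
```

View pics/m4.png

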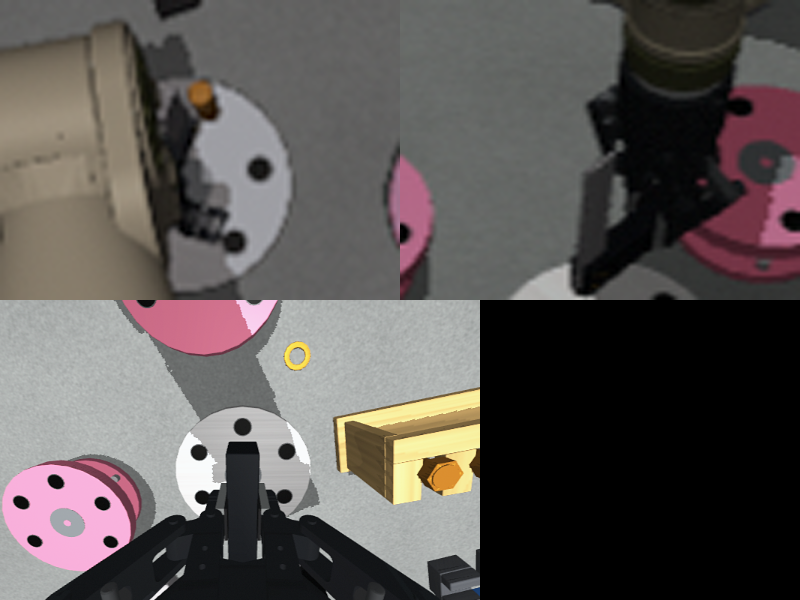

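Call:
arm_command --series '[{"dp":[0,0,0.06],"turn":0,"fingers":0},{"dp":[0,0,0.12],"turn":0,"fingers":0},{"dp":[0,0,0.18],"turn":0,"fingers":0},{"dp":[0,0,0.23],"turn":0,"fingers":0},{"dp":[0,0,0.255],"turn":0,"fingers":0}]'

```text
time: 8.67
ee_pos: [0.4907, 0.1801, 0.0812]
ee_rot: [-0.002, 0.16, 0.987, -0.001]
wrist_force: [-0.6, -0.8, -6.6]
grip_width: 0.0183
gripper_force: 100.0
```

Call:
arm_command --series '[{"dp":[0,0,0.005],"turn":0,"fingers":0},{"dp":[0,0,0.01],"turn":0,"fingers":0},{"dp":[0,0,0.015],"turn":0,"fingers":0},{"dp":[0,0,0.02],"turn":0,"fingers":0},{"dp":[0,0,0.02],"turn":0,"fingers":0}]'

```text
time: 9.08
ee_pos: [0.4932, 0.1813, 0.0765]
ee_rot: [0.001, 0.159, 0.987, 0.0]
wrist_force: [-0.0, -0.4, -7.3]
grip_width: 0.0186
gripper_force: 100.0
```

Call:
arm_command --series '[{"dp":[0,0,0.003],"turn":0,"fingers":0},{"dp":[0,0,0.006],"turn":0,"fingers":0},{"dp":[0,0,0.008],"turn":0,"fingers":0},{"dp":[0,0,0.01],"turn":0,"fingers":0},{"dp":[0,0,0.01],"turn":0,"fingers":0}]'

```text
time: 9.5
ee_pos: [0.4925, 0.1812, 0.0718]
ee_rot: [0.0, 0.159, 0.987, 0.0]
wrist_force: [0.3, -0.4, -5.4]
grip_width: 0.0184
gripper_force: 100.6
```

Call:
arm_command --series '[{"dp":[0,0,0.002],"turn":0,"fingers":0},{"dp":[0,0,0.004],"turn":0,"fingers":0},{"dp":[0,0,0.005],"turn":0,"fingers":0},{"dp":[0,0,0.005],"turn":0,"fingers":0},{"dp":[0,0,0.005],"turn":0,"fingers":0}]'

```text
time: 9.92
ee_pos: [0.4932, 0.1814, 0.0717]
ee_rot: [0.001, 0.159, 0.987, 0.0]
wrist_force: [-4.3, 0.4, 9.1]
grip_width: 0.0179
gripper_force: 102.3
```

Call:
arm_command --series '[{"dp":[0,0,-0.001],"turn":0,"fingers":0},{"dp":[0,0,-0.001],"turn":0,"fingers":0},{"dp":[0,0,-0.001],"turn":0,"fingers":0},{"dp":[0,0,-0.001],"turn":0,"fingers":0},{"dp":[0,0,-0.001],"turn":0,"fingers":0}]'

```text
time: 10.33
ee_pos: [0.4932, 0.1813, 0.0717]
ee_rot: [0.001, 0.159, 0.987, 0.0]
wrist_force: [-3.1, -0.6, 7.3]
grip_width: 0.0183
gripper_force: 102.1
```

Call:
arm_command --series '[{"dp":[-0.003,0,0],"turn":0,"fingers":0},{"dp":[-0.006,0,0],"turn":0,"fingers":0},{"dp":[-0.009,0,0],"turn":0,"fingers":0},{"dp":[-0.012,0,0],"turn":0,"fingers":0},{"dp":[-0.015,0,0],"turn":0,"fingers":0}]'

```text
time: 10.75
ee_pos: [0.4989, 0.1799, 0.0717]
ee_rot: [0.001, 0.159, 0.987, 0.001]
wrist_force: [-3.4, 1.1, 7.2]
grip_width: 0.0185
gripper_force: 102.3
```

```bash
cat > st.py <<'E'
from h import *
o=r.get_obs();f=o['wrist_force'];u=np.array([np.cos(.32),-np.sin(.32)]);n=np.array([-u[1],u[0]])
p=o['ee_pos'];print(o['time'],p,'along',(p[:2]-[.588,.149])@u,'side',(p[:2]-[.588,.149])@n,'F along',f[:2]@u,'side',f[:2]@n,'z',f[2],o['ee_rot'],o['torque'],np.abs(o['qvel']).max())
E
python3 st.py
```

```text
10.75 [0.49887592 0.17989345 0.0716929 ] along -0.09431777698901785 side 0.001289701611592037 F along -3.5358201288515314 side -0.01199503491054984 z 7.232317335889726 [9.83324904e-04 1.58752678e-01 9.87317585e-01 7.78482995e-04] [ 0.22360951  0.85564724 -0.0079406 ] 0.027265895780883856
```

Call:
arm_command --series '[{"dp":[-0.002,-0.001,0],"turn":0,"fingers":0},{"dp":[-0.004,-0.002,0],"turn":0,"fingers":0},{"dp":[-0.006,-0.003,0],"turn":0,"fingers":0},{"dp":[-0.008,-0.004,0],"turn":0,"fingers":0},{"dp":[-0.01,-0.004,0],"turn":0,"fingers":0}]'

```text
time: 11.17
ee_pos: [0.5024, 0.1773, 0.0717]
ee_rot: [0.001, 0.159, 0.987, 0.001]
wrist_force: [-3.8, 2.0, 7.8]
grip_width: 0.0185
gripper_force: 102.2
```

```bash
python3 st.py
```

```text
11.1667 [0.50238395 0.17732055 0.07169888] along -0.09017848585632611 side -4.908121544216317e-05 F along -4.241418981322255 side 0.6753309735524937 z 7.772492054194422 [0.00115315 0.15869509 0.98732643 0.00103231] [ 0.27867588  0.78620466 -0.02548253] 0.020132498753009678
```

Call:
arm_command --series '[{"dp":[-0.0015,0,0],"turn":0,"fingers":0},{"dp":[-0.003,0,0],"turn":0,"fingers":0},{"dp":[-0.0045,0,0],"turn":0,"fingers":0},{"dp":[-0.006,0,0],"turn":0,"fingers":0},{"dp":[-0.006,0,0],"turn":0,"fingers":0}]'

```text
time: 11.58
ee_pos: [0.5037, 0.1767, 0.0717]
ee_rot: [0.0, 0.159, 0.987, 0.001]
wrist_force: [-5.3, 3.7, 9.5]
grip_width: 0.0181
gripper_force: 102.5
```

```bash
python3 st.py
```

```text
11.5833 [0.50369587 0.17673638 0.07168706] along -0.08874939966536234 side -0.00019090553457287618 F along -6.222519256990222 side 1.7925515532029952 z 9.530051927744148 [2.87764126e-04 1.58609847e-01 9.87340727e-01 1.05983024e-03] [ 0.39065124  1.18348687 -0.07530859] 0.0025518284439140677
```

Call:
arm_command --series '[{"dp":[-0.001,0,0],"turn":0,"fingers":0},{"dp":[-0.002,0,0],"turn":0,"fingers":0},{"dp":[-0.003,0,0],"turn":0,"fingers":0},{"dp":[-0.003,0,0],"turn":0,"fingers":0},{"dp":[-0.003,0,0],"turn":0,"fingers":0}]'

```text
time: 12.0
ee_pos: [0.5036, 0.1767, 0.0717]
ee_rot: [-0.001, 0.158, 0.987, 0.001]
wrist_force: [-8.1, 4.1, 12.0]
grip_width: 0.0186
gripper_force: 102.9
```

```bash
python3 st.py
```

```text
12.0 [0.50364668 0.17671354 0.07166258] along -0.08878891604372222 side -0.00022805747279630253 F along -8.9884987056506 side 1.384125668012021 z 11.985917825571455 [-6.85398146e-04  1.58398387e-01  9.87374308e-01  1.20745377e-03] [ 0.62671395  1.67074503 -0.08775653] 0.0021887115470185193
```

Call:
arm_command --series '[{"dp":[-0.001,0,0],"turn":0,"fingers":0},{"dp":[-0.001,0,0],"turn":0,"fingers":0},{"dp":[-0.001,0,0],"turn":0,"fingers":0},{"dp":[-0.001,0,0],"turn":0,"fingers":0},{"dp":[-0.001,0,0],"turn":0,"fingers":0}]'

```text
time: 12.42
ee_pos: [0.5037, 0.1767, 0.0717]
ee_rot: [-0.001, 0.158, 0.987, 0.001]
wrist_force: [-11.1, 4.0, 13.3]
grip_width: 0.0182
gripper_force: 103.0
```

```bash
python3 st.py; python3 - <<'E'
from h import *
grab('scene','s5.png');grab('wrist','w5.png')
a=cv2.resize(cv2.imread('pics/s5.png')[175:255,320:400],(400,400),interpolation=cv2.INTER_CUBIC)
b=cv2.resize(cv2.imread('pics/w5.png')[60:260,220:420],(400,400),interpolation=cv2.INTER_CUBIC)
cv2.imwrite('pics/m5.png',np.hstack([a,b]))
E
```

```text
12.4167 [0.50366723 0.17671481 0.07169014] along -0.08876980967681647 side -0.00022038880312228156 F along -11.763664054052965 side 0.35760916173862145 z 13.262614005036854 [-9.69987558e-04  1.58283725e-01  9.87392389e-01  1.26151909e-03] [ 0.67456824  1.86832824 -0.07979661] 0.0024184143740729603
```

View pics/m5.png

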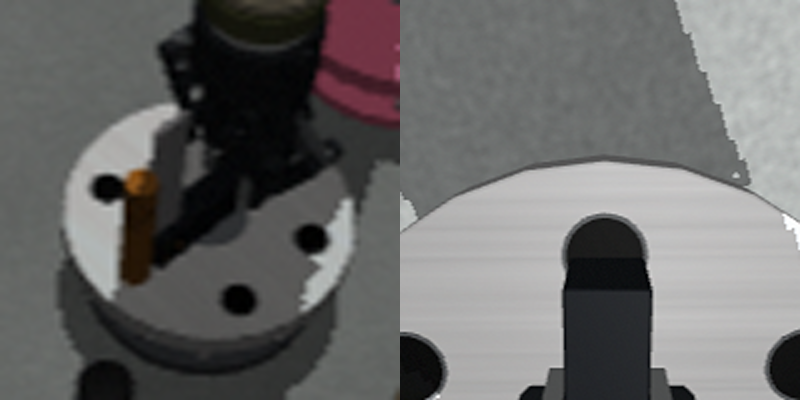

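The blade's upright edge meets the bolt. The stock lies flat on the flange, and its centre line at 607 px is within 2 px of the opposite hole at 605 px. Forces are steady, about 12 N along the bolt direction and 13 N upward at the wrist.

```bash
python3 -c "
from plant import r
print(r.close_job())"
```

```text
the job is handed in; nothing more can be done
None
```

I handed the job in at about 12.5 s, with the square still gripped, its stock flat on the flange and the blade's edge held gently against the middle of the fitted bolt. The hand-in returned no verdict.

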